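# Find the softest damper foot and push its tag down

### The arm

A 6-joint arm with a two-finger parallel gripper is mounted at the origin on the work surface. World frame = base frame: x ahead of the robot, y to its left, z up, the work surface at z = 0. Lengths are in mm, angles in degrees, forces in N, time in s.
With the tool pointing down it reaches from about 350 to 850 mm from the base axis. Payload 8.1 kg.
Tool frame: the origin (TCP) lies midway between the tips of the shut fingers; the grasp point (between the pads) lies 19 mm behind it; y points along the fingers, x is the direction in which the jaws open and shut, and the axes are right-handed (so a half turn about y gives the same grasp; the last joint's range is limited). The gripper opens to 85 mm and grips with 20 to 120 N. Pads are 22 mm wide; open, the fingers measure 114 mm over their backs; the gripper's body (76 mm by 85 mm) begins 54 mm behind the grasp point. The pads swing forward as they close: fully open they stand 13 mm farther back than shut.
Start: joints at [-80.466, 7.471, 85.268, -0, 87.261, -4.893], TCP at [149.509, -581.079, 231.292] pointing down, gripper open.
Joint ranges: [-169.43, 169.43], [-51.17, 129.36], [1.28, 143.12], [-76.62, 256.62], [0, 156.53], [-152.29, 152.29]. Speed limits (degrees/s): [136.94, 136.94, 159.86, 180, 180, 180].

### API

Orientations are given as [roll, pitch, yaw] about the fixed x, y, z axes, in that order (R = Rz(yaw) Ry(pitch) Rx(roll)).
In Python, from bench import r gives the robot as it stands.
- The arm moves only by the tool move_arm, never from a script. Its arguments are lists of equal length, an entry for each row: "linear": the shift along the tool's x, y, z normalised to -1 to 1, where 1 is 300 mm, a list of three; "twist": the turn, a rotation vector about the tool's x, y, z normalised to -1 to 1, where 1 is pi/2 rad, a list of three; "hand": the opening, from -1 (shut) to 1 (fully open). A call has 1 to 12 rows; each row is the pose to reach, as a shift and turn from the pose measured when the call began, along the tool's axes at that moment; what a row does not reach only later rows make up. A row lasts 1/12 s, in which the tool goes at most 41.7 mm and 7.16 degrees, less where a joint would pass 70% of its speed; a pose out of reach is approached as far as the arm can. A call with a number of a shift or a turn outside -1 to 1 is refused whole. A call with a gripper value outside its range is refused whole. The fingers move at their own pace and stop on an object; "force" is the grip in N (left out, the last holds). Time passes only in rows, so rows that repeat a pose let the fingers close. It gives the time, the measured TCP pose, the force and the opening at its end, in the units of the state.
- r.sense(): the state, without advancing time (a new reading comes with each control period).
- r.snapshot(name): name is "scene" or "top" or "wrist"; returns a dict with "frame" (400x640x3 uint8, red, green, blue), "range_z" (400x640 float32, mm along the optical axis (not along the pixel's ray), 0 where there is no reading), "intrinsics" (3x3 intrinsics, pixels), "dist_coeffs" ([k1, k2, p1, p2, k3] as OpenCV has them; the pictures are not rectified), "R" (3x3) and "t" (3): a world point X has camera coordinates R X + t; the wrist camera has in their place "hand_eye" (4x4, takes a point from camera to tool coordinates, whose origin is the TCP and whose axes are the tool frame's). Camera axes: x right, y down, z forward; pixel columns grow to the right and rows downward; lengths in mm; the calibration is good to about 2 mm. A picture is of the moment at which its call begins: read the wrist's pose just before it.
- r.hand_in(): hands the job in, once; it reports no verdict.
The state is a dict: "time": time; "joint_pos": joint angles; "qd": joint speeds; "joint_efforts": joint torques, N m; "tool_pos": TCP position; "tcp_rot": TCP orientation; "ft_force": force on the tool from outside, world axes, zero at the start; "wrist_torque": the same for the moment, N m; "finger_gap": finger opening in mm.
Only numpy, scipy, OpenCV 4.12 (cv2) and the standard library are available. Lean on these libraries where they do the work, as an engineer would, in place of code of your own. Each camera call takes 0.05 s, during which the arm holds its last target. There are 200 camera calls.

### The job

Press each of the three round sprung pads well down with the fingertips, one after another from the robot's left to its right, to feel which is the softest. Then push the red tag on the softest pad's stand fully down, leave the other two tags up, and move clear. Pick nothing up: tags are only pushed, and the loose things on the bench stay where they are.

Things in the scene. Friction and masses are not known exactly. Their poses are not given: they have to be found in the camera images.
- stand_p: One of three look-alike test stands fixed to the bench: an aluminium block 140 (its x) x 72 (its y) x 45 mm high on a thin dark base. Origin: centre of its underside, on the bench; z up, -x is the end nearer the robot. The sprung pad's axis is at x = +35 mm, y = 0; the red tag's middle is at x = -45 mm, y = 0. The stands come in any order from left to right, slightly turned; left is the +y side.
- padface_p (a point): Centre of the top face of the sprung pad on stand_p when the pad is free, 69 mm above the bench: a black rubber disc, 46 mm in diameter, on a steel coil spring. The point is fixed to the stand and does not sink with the pad.
- tag_p_top (a point): Centre of the top face of the red slide tag on stand_p: flat, 18 mm (stand's x) x 40 mm (stand's y); 65 to 69 mm above the bench when up, 51 mm when fully down. It moves with the tag.
- tag_p (a joint): How far the red tag on stand_p is pushed down, in m: at the start 0 to 0.004 (up), 0.018 fully down at its stop. It slides straight down at about 3 N and stays where it is left; it could also be pulled up, which must not be done.
- stand_q: One of three look-alike test stands fixed to the bench: an aluminium block 140 (its x) x 72 (its y) x 45 mm high on a thin dark base. Origin: centre of its underside, on the bench; z up, -x is the end nearer the robot. The sprung pad's axis is at x = +35 mm, y = 0; the red tag's middle is at x = -45 mm, y = 0. The stands come in any order from left to right, slightly turned; left is the +y side.
- padface_q (a point): Centre of the top face of the sprung pad on stand_q when the pad is free, 69 mm above the bench: a black rubber disc, 46 mm in diameter, on a steel coil spring. The point is fixed to the stand and does not sink with the pad.
- tag_q_top (a point): Centre of the top face of the red slide tag on stand_q: flat, 18 mm (stand's x) x 40 mm (stand's y); 65 to 69 mm above the bench when up, 51 mm when fully down. It moves with the tag.
- tag_q (a joint): How far the red tag on stand_q is pushed down, in m: at the start 0 to 0.004 (up), 0.018 fully down at its stop. It slides straight down at about 3 N and stays where it is left; it could also be pulled up, which must not be done.
- stand_r: One of three look-alike test stands fixed to the bench: an aluminium block 140 (its x) x 72 (its y) x 45 mm high on a thin dark base. Origin: centre of its underside, on the bench; z up, -x is the end nearer the robot. The sprung pad's axis is at x = +35 mm, y = 0; the red tag's middle is at x = -45 mm, y = 0. The stands come in any order from left to right, slightly turned; left is the +y side.
- padface_r (a point): Centre of the top face of the sprung pad on stand_r when the pad is free, 69 mm above the bench: a black rubber disc, 46 mm in diameter, on a steel coil spring. The point is fixed to the stand and does not sink with the pad.
- tag_r_top (a point): Centre of the top face of the red slide tag on stand_r: flat, 18 mm (stand's x) x 40 mm (stand's y); 65 to 69 mm above the bench when up, 51 mm when fully down. It moves with the tag.
- tag_r (a joint): How far the red tag on stand_r is pushed down, in m: at the start 0 to 0.004 (up), 0.018 fully down at its stop. It slides straight down at about 3 N and stays where it is left; it could also be pulled up, which must not be done.
- pad_1 (a joint): How far one of the three pads is pressed straight down, in m: 0 free, 0.012 at its stop; it springs back when let go. The pads are dealt out to the stands anew every time: the number says nothing of the place, so pad_1, pad_2, pad_3 can each sit on any stand. The springs look alike but one pad is clearly the softest, about 0.5 N per mm; the other two take about 0.9 and 1.25 N per mm; each starts to move at about 1 N.
- pad_2 (a joint): How far one of the three pads is pressed straight down, in m: 0 free, 0.012 at its stop; it springs back when let go. The pads are dealt out to the stands anew every time: the number says nothing of the place, so pad_1, pad_2, pad_3 can each sit on any stand. The springs look alike but one pad is clearly the softest, about 0.5 N per mm; the other two take about 0.9 and 1.25 N per mm; each starts to move at about 1 N.
- pad_3 (a joint): How far one of the three pads is pressed straight down, in m: 0 free, 0.012 at its stop; it springs back when let go. The pads are dealt out to the stands anew every time: the number says nothing of the place, so pad_1, pad_2, pad_3 can each sit on any stand. The springs look alike but one pad is clearly the softest, about 0.5 N per mm; the other two take about 0.9 and 1.25 N per mm; each starts to move at about 1 N.
- spare_foot: Bystander: loose steel spare foot, spool-shaped, 36 mm in diameter, 38 mm high, standing between two stands; origin at the centre of its underside.
- jar: Bystander: small loose white jar with a mint lid, 38 mm in diameter, 42 mm high, standing between two stands; origin at the centre of its underside.
- mug: Bystander: white mug, 84 mm in diameter, 88 mm high, handle at its +y, beyond and between the stands; origin at the centre of its underside.
Things that resemble listed ones, but are neither listed nor needed, are in the scene too. Leave any orange look-alike of the stand_q alone.

How it is judged (in metres and radians):
On the way, in this order (a step that is already met when the one before it is completed fails the run):
1. the left pad is pressed down by more than 2.5 mm (((world y of pad_1_c0 above 0.12 m and value of joint pad_1 above 0.0025 m) or (world y of pad_2_c0 above 0.12 m and value of joint pad_2 above 0.0025 m) or (world y of pad_3_c0 above 0.12 m and value of joint pad_3 above 0.0025 m))), for 0.05 s.
2. the middle pad is pressed down by more than 2.5 mm (((world y of pad_1_c0 between -0.12 and 0.12 m and value of joint pad_1 above 0.0025 m) or (world y of pad_2_c0 between -0.12 and 0.12 m and value of joint pad_2 above 0.0025 m) or (world y of pad_3_c0 between -0.12 and 0.12 m and value of joint pad_3 above 0.0025 m))), for 0.05 s.
3. the right pad is pressed down by more than 2.5 mm (((world y of pad_1_c0 below -0.12 m and value of joint pad_1 above 0.0025 m) or (world y of pad_2_c0 below -0.12 m and value of joint pad_2 above 0.0025 m) or (world y of pad_3_c0 below -0.12 m and value of joint pad_3 above 0.0025 m))), for 0.05 s.
4. the red tag on the softest pad's stand is pushed fully down (to within 3 mm of its stop) (((horizontal distance between pad_2_c0 and stand_p below 0.06 m and value of joint tag_p above 0.015 m) or (horizontal distance between pad_2_c0 and stand_q below 0.06 m and value of joint tag_q above 0.015 m) or (horizontal distance between pad_2_c0 and stand_r below 0.06 m and value of joint tag_r above 0.015 m))), for 0.1 s.
At the end, for the whole second after the job is handed in: The tag on the softest pad's stand is down to within 3 mm of its stop, the other two tags are up (joint value below 0.008), all three pads have sprung back to within 2 mm, and the loose things stand within 20 mm of where they were, upright (((horizontal distance between pad_2_c0 and stand_p below 0.06 m and value of joint tag_p above 0.015 m) or (horizontal distance between pad_2_c0 and stand_q below 0.06 m and value of joint tag_q above 0.015 m) or (horizontal distance between pad_2_c0 and stand_r below 0.06 m and value of joint tag_r above 0.015 m)) and not ((not (horizontal distance between pad_2_c0 and stand_p below 0.06 m) and value of joint tag_p above 0.008 m) or (not (horizontal distance between pad_2_c0 and stand_q below 0.06 m) and value of joint tag_q above 0.008 m) or (not (horizontal distance between pad_2_c0 and stand_r below 0.06 m) and value of joint tag_r above 0.008 m)) and value of joint each of pad_1, pad_2, pad_3 below 0.002 m and distance of each of spare_foot, jar, mug from where it was at the start of the episode below 0.02 m and angle between each of spare_foot, jar, mug's own z axis and vertical below 0.3 rad); the robot touches nothing.
It fails at once if a tag on a stand whose pad is not the softest is pushed down (joint value above 0.008) ((not (horizontal distance between pad_2_c0 and stand_p below 0.06 m) and value of joint tag_p above 0.008 m) or (not (horizontal distance between pad_2_c0 and stand_q below 0.06 m) and value of joint tag_q above 0.008 m) or (not (horizontal distance between pad_2_c0 and stand_r below 0.06 m) and value of joint tag_r above 0.008 m)).
It fails at once if a tag is pulled up by more than 4 mm above joint value 0 (value of joint any of tag_p, tag_q, tag_r below -0.004 m).
It fails at once if a loose bystander is shifted or lifted by more than 20 mm, or tipped (not (distance of each of spare_foot, jar, mug from where it was at the start of the episode below 0.02 m and angle between each of spare_foot, jar, mug's own z axis and vertical below 0.3 rad)).
It also fails if it takes over 42 s, if anything falls off the work surface, if the arm or the gripper's body presses on something with over 40 N, if the wrist force passes 120 N, or if a joint passes its speed limit or range.

## Working session

There is one attempt and no reset: what is moved stays moved. The work goes in short steps, Python scripts to look and compute and a tool call to move; the robot and the scene stay as the last step left them, time stands still between calls to the robot, and variables do not carry over. Pictures are saved under pics/ and viewed, on a budget of 10 in all, crops included, one or two more only if the job needs it, and the job is handed in when it is done.

Besides the shell and the picture viewer there is one more tool, called after "Call:" as name(argument=value, ...), one argument or row to a line, values as JSON. move_arm: Moves the arm, as the interface text tells. Scaled input: -1 to 1 covers 300 mm each way for a shift and pi/2 rad each way for a turn. Its arguments: {"type":"object","properties":{"linear":{"type":"array","items":{"type":"array","items":{"type":"number","minimum":-1,"maximum":1}}},"twist":{"type":"array","items":{"type":"array","items":{"type":"number","minimum":-1,"maximum":1}}},"hand":{"type":"array","items":{"type":"number"}},"force":{"type":"number"}},"required":["linear","twist","hand"]}

```bash
mkdir -p pics; ls; python3 - <<'E'
from bench import r
import cv2,numpy as np,pickle
s=r.sense();print(s)
a=r.snapshot("top");b=r.snapshot("scene")
pickle.dump((a,b),open("snap0.pkl","wb"))
for n,x in(("top",a),("scene",b)):
    cv2.imwrite(f"pics/{n}0.png",x["frame"][:,:,::-1]);print(n,x["intrinsics"],x["dist_coeffs"],x["R"],x["t"])
E
```

```text
pics
{'time': 0.0, 'joint_pos': array([-8.04657657e+01,  7.51474906e+00,  8.53291089e+01,  2.67661165e-04,
        8.72616689e+01, -4.89136151e+00]), 'qd': array([ 0.00119081,  0.01424315, -0.02802408,  0.01042855, -0.07969369,
       -0.00615262]), 'joint_efforts': array([ 5.98330480e-04, -5.69400573e+01, -5.00554597e+01, -1.45876506e-04,
        1.45245093e-02, -9.72972572e-06]), 'tool_pos': array([ 149.42301832, -580.53077074,  230.24980905]), 'tcp_rot': array([-89.9907357 ,   0.10511977, -75.57440873]), 'ft_force': array([-1.96225197,  0.96400472,  0.20826612]), 'wrist_torque': array([ 0.00638836, -0.00428342, -0.00556777]), 'finger_gap': 85.50981323905161}
top [[395.89236865   0.         322.91245384]
 [  0.         395.89236865 197.79400619]
 [  0.           0.           1.        ]] [-0.04141201  0.          0.          0.          0.        ] [[-0.00472585 -0.99977543 -0.02065823]
 [-0.99554667  0.0066489  -0.09403521]
 [ 0.09415145  0.02012183 -0.99535452]] [ 161.28456029  443.59106209 1256.59015948]
scene [[510.17215067   0.         320.67055362]
 [  0.         510.17215067 199.71191203]
 [  0.           0.           1.        ]] [-0.02615805  0.          0.          0.          0.        ] [[-0.03950214  0.99915443  0.01140226]
 [ 0.7018527   0.03586679 -0.71141856]
 [-0.71122597 -0.02009985 -0.70267604]] [-110.45941718 -257.37919591 1648.17872052]
```

View pics/top0.png

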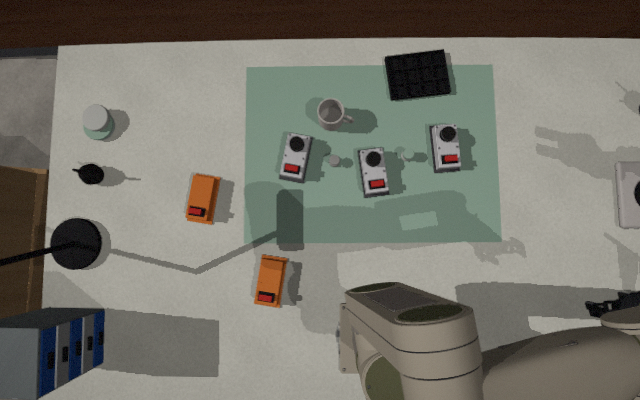

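View pics/scene0.png

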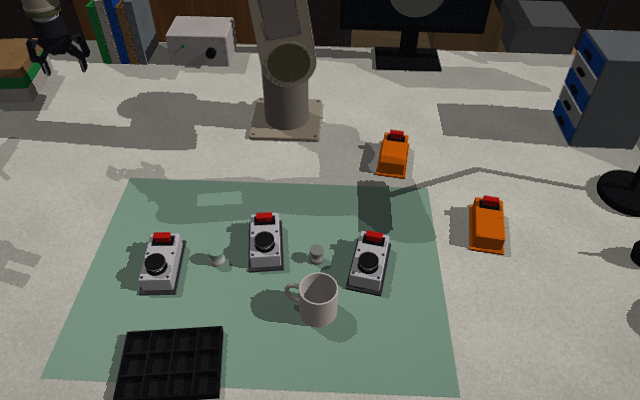

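The top view shows three silver stands. Their pads are at about (297,144), (373,158) and (448,133), and their red tags at (291,168), (377,184) and (451,159). The loose items are the jar and foot at (334,160) and (405,153) and the mug at (331,113). The scene view shows the same three stands mirrored, with tags at (374,238), (264,218) and (162,238). The orange bodies at top (203,198) and (270,281) have red tags but no pad, so they are the look-alikes to avoid.

```bash
cat > h.py <<'E'
import cv2,numpy as np
def cast(s,uv,z):
    uv=np.float64(uv).reshape(-1,1,2)
    p=cv2.undistortPoints(uv,s["intrinsics"],s["dist_coeffs"])[:,0]
    d=np.c_[p,np.ones(len(p))]@s["R"]; c=-s["R"].T@s["t"]
    return c+d*((z-c[2])/d[:,2])[:,None]
def blobs(m,lo,hi):
    n,l,st,c=cv2.connectedComponentsWithStats(m.astype(np.uint8))
    return [(c[i],st[i,4],st[i,2:4]) for i in range(1,n) if lo<=st[i,4]<=hi]
E
python3 - <<'E'
import pickle,cv2,numpy as np
from h import *
np.set_printoptions(precision=1,suppress=True)
for nm,s in zip(("top","scene"),pickle.load(open("snap0.pkl","rb"))):
    f=s["frame"];h=cv2.cvtColor(f,cv2.COLOR_RGB2HSV)
    red=(f[...,0]>110)&(f[...,1]<60)&(f[...,2]<60)&((h[...,0]<5)|(h[...,0]>175))
    blk=f.max(2)<45
    for k,m,z in(("red",red,67),("pad",blk,69)):
        for c,a,wh in blobs(m,60,700):
            X=cast(s,c,z)[0]
            if 300<X[0]<800 and abs(X[1])<500: print(nm,k,c,a,wh,X, s["range_z"][int(c[1]),int(c[0])])
    # depth-based world points near height ranges
    v,u=np.mgrid[0:400,0:640];Z=s["range_z"]
    p=cv2.undistortPoints(np.stack([u,v],-1).reshape(-1,1,2).astype(float),s["intrinsics"],s["dist_coeffs"])[:,0]
    W=((np.c_[p,np.ones(len(p))]*Z.reshape(-1,1))-s["t"])@s["R"]; W=W.reshape(400,640,3)
    sel=(W[...,0]>400)&(W[...,0]<800)&(np.abs(W[...,1])<350)&(Z>0)
    for c,a,wh in blobs(sel&(W[...,2]>15),20,30000):
        ci=c.astype(int); 
        print(nm,"obj",c,a,wh,W[ci[1],ci[0]])
E
```

```text
top red [450.9 157.6] 71 [13  6] [ 564.4 -244.9   67. ] 1234.9208
top red [290.8 167.1] 67 [13  7] [537.9 258.6  67. ] 1240.2711
top red [376.6 182.8] 66 [13  7] [486.2 -10.1  67. ] 1234.2697
top pad [447.6 133.6] 164 [16 15] [ 641.  -237.1   69. ] 1241.6263
top pad [296.5 143.5] 155 [14 14] [613.  240.6  69. ] 1247.8408
top pad [373.2 158.6] 152 [14 14] [562.6  -0.7  69. ] 1236.9718
top obj [417.   94.6] 136 [61  9] [ 794.6 -155.5    4.5]
top obj [332.5 113.9] 485 [37 32] [730.5 127.3   7.1]
top obj [446.4 146.1] 1080 [30 45] [ 605.6 -236.1   49.6]
top obj [294.4 155.3] 1012 [31 47] [580.4 250.3  48.6]
top obj [373.4 170.4] 1036 [29 47] [529.8  -1.6  48.4]
top obj [407.3 153.8] 117 [13 13] [ 584.7 -111.8   44.6]
top obj [333.5 159.3] 85 [10 12] [567.9 125.4  40.4]
scene red [263.7 214.8] 81 [16  6] [488.1 -11.   67. ] 1255.1382
scene red [374.  233.8] 90 [17  9] [537.  258.2  67. ] 1212.788
scene red [161.8 234.9] 93 [18  8] [ 565.8 -243.9   67. ] 1202.9995
scene pad [264.1 221.5] 91 [21  9] [512.3  -7.1  69. ] 1265.2826
scene pad [263.8 241.3] 293 [20 21] [575.2  -0.4  69. ] 1187.8
[... 175 characters left out ...]
.6  23.4  69. ] 1210.5948
scene pad [367.7 262.4] 325 [20 22] [625.7 240.6  69. ] 1147.3186
scene pad [154.9 263.8] 337 [22 22] [ 653.5 -236.3   69. ] 1133.6672
scene pad [162.  290.5] 140 [40 21] [ 724.  -201.7   69. ] 1164.4012
scene pad [362.5 289.2] 139 [37 20] [699.5 227.6  69. ] 1175.8225
scene obj [264.4 238.8] 1553 [32 54] [567.3  -0.7  71.8]
scene obj [369.  259.1] 1704 [40 59] [617.  243.7  70.5]
scene obj [160.5 260.6] 1894 [43 58] [ 641.  -228.2   67.6]
scene obj [215.5 253.8] 243 [17 19] [ 594.6 -115.    43. ]
scene obj [316.2 251.5] 179 [14 17] [574.2 121.7  39.9]
scene obj [315.5 297. ] 1732 [54 53] [678.5 124.4   6.1]
scene obj [181.1 330.3] 361 [95 12] [ 790.3 -153.4   23.8]
```

Call:
move_arm(
  linear=[
    [-0.616, 0, 0.95],
    [-0.616, 0, 0.95],
    [-0.616, 0, 0.95],
    [-0.616, 0, 0.95],
    [-0.616, 0, 0.95],
    [-0.616, 0, 0.95],
    [-0.616, 0, 0.95],
    [-0.616, 0, 0.95],
    [-0.616, 0, 0.95],
    [-0.616, 0, 0.95],
    [-0.616, 0, 0.95],
  ],
  twist=[
    [0, 0.16, 0],
    [0, 0.16, 0],
    [0, 0.16, 0],
    [0, 0.16, 0],
    [0, 0.16, 0],
    [0, 0.16, 0],
    [0, 0.16, 0],
    [0, 0.16, 0],
    [0, 0.16, 0],
    [0, 0.16, 0],
    [0, 0.16, 0],
  ],
  hand=[-1, -1, -1, -1, -1, -1, -1, -1, -1, -1, -1],
)

```text
time: 1.02
tool_pos: [379.3, -330.4, 230.4]
tcp_rot: [-90.1, 0.1, -89.9]
ft_force: [-0.4, -0.3, -0.0]
finger_gap: 0.4
```

Call:
move_arm(
  linear=[
    [-0.967, 0, 0.4],
    [-0.967, 0, 0.4],
    [-0.967, 0, 0.4],
    [-0.967, 0, 0.4],
    [-0.967, 0, 0.4],
    [-0.967, 0, 0.4],
    [-0.967, 0, 0.4],
    [-0.967, 0, 0.4],
    [-0.967, 0, 0.4],
    [-0.967, 0, 0.4],
  ],
  twist=[
    [0, 0, 0],
    [0, 0, 0],
    [0, 0, 0],
    [0, 0, 0],
    [0, 0, 0],
    [0, 0, 0],
    [0, 0, 0],
    [0, 0, 0],
    [0, 0, 0],
    [0, 0, 0],
  ],
  hand=[-1, -1, -1, -1, -1, -1, -1, -1, -1, -1],
)

```text
time: 1.85
tool_pos: [498.7, -40.7, 230.4]
tcp_rot: [-90.1, 0.1, -89.8]
ft_force: [-0.4, -0.6, -0.1]
finger_gap: 0.1
```

Call:
move_arm(
  linear=[
    [-0.94, 0, 0.2],
    [-0.94, 0, 0.2],
    [-0.94, 0, 0.2],
    [-0.94, 0, 0.2],
    [-0.94, 0, 0.2],
    [-0.94, 0, 0.2],
    [-0.94, 0, 0.2],
    [-0.94, 0, 0.2],
    [-0.94, 0, 0.2],
    [-0.94, 0, 0.2],
  ],
  twist=[
    [0, 0, 0],
    [0, 0, 0],
    [0, 0, 0],
    [0, 0, 0],
    [0, 0, 0],
    [0, 0, 0],
    [0, 0, 0],
    [0, 0, 0],
    [0, 0, 0],
    [0, 0, 0],
  ],
  hand=[-1, -1, -1, -1, -1, -1, -1, -1, -1, -1],
)

```text
time: 2.68
tool_pos: [558.4, 239.1, 230.1]
tcp_rot: [-90.1, -0.0, -89.9]
ft_force: [0.8, -0.6, 0.2]
finger_gap: -0.2
```

```bash
python3 - <<'E'
from bench import r
import cv2,numpy as np,pickle
s=r.sense();w=r.snapshot("wrist")
pickle.dump((s,w),open("w1.pkl","wb"))
print(s["tool_pos"],s["tcp_rot"],s["ft_force"]);print(w["hand_eye"],w["intrinsics"],w["dist_coeffs"])
cv2.imwrite("pics/w1.png",w["frame"][:,:,::-1])
E
```

```text
[558.41689093 239.12117814 230.12684786] [-9.01496441e+01 -1.10595103e-02 -8.99407534e+01] [ 0.78234766 -0.5574643   0.18842492]
[[ 9.99999269e-01 -5.43188098e-04  1.08021524e-03  7.99390915e-01]
 [-1.18874204e-03 -2.78440110e-01  9.60452858e-01 -1.41341328e+02]
 [-2.20931310e-04 -9.60453440e-01 -2.78440552e-01  7.09081821e+01]
 [ 0.00000000e+00  0.00000000e+00  0.00000000e+00  1.00000000e+00]] [[306.58771855   0.         317.33791084]
 [  0.         306.58771855 193.46044054]
 [  0.           0.           1.        ]] [-0.03766215  0.          0.          0.          0.        ]
```

View pics/w1.png

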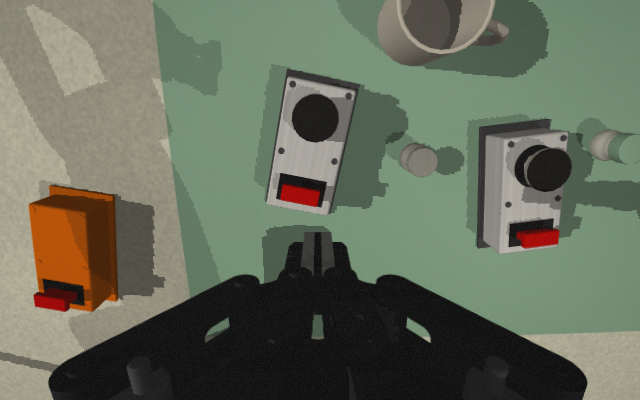

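The wrist view shows the left stand with its pad at about (315,117) and tag at (300,193). The middle stand is to the right (pad (547,168), tag (538,238)), the spare foot is at (420,160), and the orange look-alike is at the far left.

```bash
cat >> h.py <<'E'
from scipy.spatial.transform import Rotation as Ro
def wcam(s,w):
    T=np.eye(4);T[:3,:3]=Ro.from_euler("xyz",s["tcp_rot"],degrees=True).as_matrix();T[:3,3]=s["tool_pos"]
    E=np.linalg.inv(T@w["hand_eye"]);return dict(w,R=E[:3,:3],t=E[:3,3])
def tags_pads(s):
    f=s["frame"];h=cv2.cvtColor(f,cv2.COLOR_RGB2HSV)
    red=(f[...,0]>110)&(f[...,1]<60)&(f[...,2]<60)&((h[...,0]<5)|(h[...,0]>175))
    for c,a,wh in blobs(red,200,3000): print("red",c,a,wh,cast(s,c,67)[0])
    for c,a,wh in blobs(f.max(2)<45,800,3500):
        print("pad",c,a,wh,cast(s,c,69)[0])
E
python3 - <<'E'
import pickle
from h import *
np.set_printoptions(precision=1,suppress=True)
s,w=pickle.load(open("w1.pkl","rb"));tags_pads(wcam(s,w))
E
```

```text
red [299.6 195.2] 578 [39 22] [538.7 256.3  67. ]
red [538.5 238.5] 534 [42 18] [488.7  -6.8  67. ]
red [ 49.2 302.6] 343 [32 16] [403.9 559.9  67. ]
pad [314.8 117.8] 1694 [46 47] [616.9 240.4  69. ]
pad [548.8 169.7] 1449 [44 43] [566.8  -0.1  69. ]
```

Call:
move_arm(
  linear=[
    [-0.005, 0.1, 0.193],
    [-0.005, 0.25, 0.193],
    [-0.005, 0.4, 0.193],
    [-0.005, 0.5, 0.193],
    [-0.005, 0.5, 0.193],
    [-0.005, 0.5, 0.193],
    [-0.005, 0.5, 0.193],
  ],
  twist=[
    [0, 0, 0],
    [0, 0, 0],
    [0, 0, 0],
    [0, 0, 0],
    [0, 0, 0],
    [0, 0, 0],
    [0, 0, 0],
  ],
  hand=[-1, -1, -1, -1, -1, -1, -1],
)

```text
time: 3.32
tool_pos: [616.5, 239.2, 81.8]
tcp_rot: [-90.1, 0.0, -90.1]
ft_force: [-0.6, -0.3, 0.9]
finger_gap: 0.1
```

Call:
move_arm(
  linear=[
    [0, 0.03, 0],
    [0, 0.059, 0],
    [0, 0.059, 0],
    [0, 0.059, 0],
    [0, 0.059, 0],
    [0, 0.059, 0],
  ],
  twist=[
    [0, 0, 0],
    [0, 0, 0],
    [0, 0, 0],
    [0, 0, 0],
    [0, 0, 0],
    [0, 0, 0],
  ],
  hand=[-1, -1, -1, -1, -1, -1],
)

```text
time: 3.82
tool_pos: [617.2, 239.4, 65.2]
tcp_rot: [-90.0, 0.0, -90.1]
ft_force: [2.2, -1.8, 2.6]
finger_gap: -0.0
```

Call:
move_arm(
  linear=[
    [0, 0.015, 0],
    [0, 0.015, 0],
    [0, 0.015, 0],
    [0, 0.015, 0],
    [0, 0.015, 0],
    [0, 0.015, 0],
  ],
  twist=[
    [0, 0, 0],
    [0, 0, 0],
    [0, 0, 0],
    [0, 0, 0],
    [0, 0, 0],
    [0, 0, 0],
  ],
  hand=[-1, -1, -1, -1, -1, -1],
)

```text
time: 4.32
tool_pos: [617.5, 239.6, 61.0]
tcp_rot: [-90.0, 0.0, -90.1]
ft_force: [2.0, 0.7, 4.2]
finger_gap: -0.1
```

Call:
move_arm(
  linear=[
    [0, 0, 0],
    [0, 0, 0],
    [0, 0, 0],
  ],
  twist=[
    [0, 0, 0],
    [0, 0, 0],
    [0, 0, 0],
  ],
  hand=[-1, -1, -1],
)

```text
time: 4.57
tool_pos: [617.5, 239.6, 61.1]
tcp_rot: [-90.0, 0.0, -90.1]
ft_force: [0.6, -0.3, 5.0]
finger_gap: -0.0
```

Call:
move_arm(
  linear=[
    [0, -0.15, 0],
    [0, -0.3, 0],
    [0, -0.3, 0],
    [0.2, -0.3, -0.05],
    [0.4, -0.3, -0.1],
    [0.6, -0.3, -0.14],
    [0.8, -0.3, -0.169],
    [0.8, -0.3, -0.169],
    [0.8, -0.3, -0.169],
    [0.8, -0.2, -0.169],
    [0.8, -0.067, -0.169],
    [0.8, -0.067, -0.169],
  ],
  twist=[
    [0, 0, 0],
    [0, 0, 0],
    [0, 0, 0],
    [0, 0, 0],
    [0, 0, 0],
    [0, 0, 0],
    [0, 0, 0],
    [0, 0, 0],
    [0, 0, 0],
    [0, 0, 0],
    [0, 0, 0],
    [0, 0, 0],
  ],
  hand=[-1, -1, -1, -1, -1, -1, -1, -1, -1, -1, -1, -1],
)

```text
time: 5.57
tool_pos: [560.4, -0.8, 72.6]
tcp_rot: [-90.7, 0.1, -90.2]
ft_force: [-1.7, -0.2, -3.5]
finger_gap: -0.2
```

Call:
move_arm(
  linear=[
    [0, -0.025, 0.021],
    [0, -0.025, 0.021],
    [0, -0.025, 0.021],
    [0, -0.025, 0.021],
  ],
  twist=[
    [0, 0, 0],
    [0, 0, 0],
    [0, 0, 0],
    [0, 0, 0],
  ],
  hand=[-1, -1, -1, -1],
)

```text
time: 5.9
tool_pos: [568.7, -0.5, 82.4]
tcp_rot: [-90.5, 0.1, -90.1]
ft_force: [-0.4, 0.3, 0.2]
finger_gap: -0.2
```

```bash
python3 - <<'E'
from bench import r
from h import *
np.set_printoptions(precision=1,suppress=True)
s=r.sense();print(s["tool_pos"],s["tcp_rot"],s["ft_force"])
w=r.snapshot("top");f=w["frame"]
cv2.imwrite("pics/t1.png",cv2.resize(f[80:240,240:500,::-1],None,fx=3,fy=3))
E
```

```text
[568.7  -0.5  82.4] [-90.5   0.1 -90.1] [-0.4  0.3  0.2]
```

View pics/t1.png

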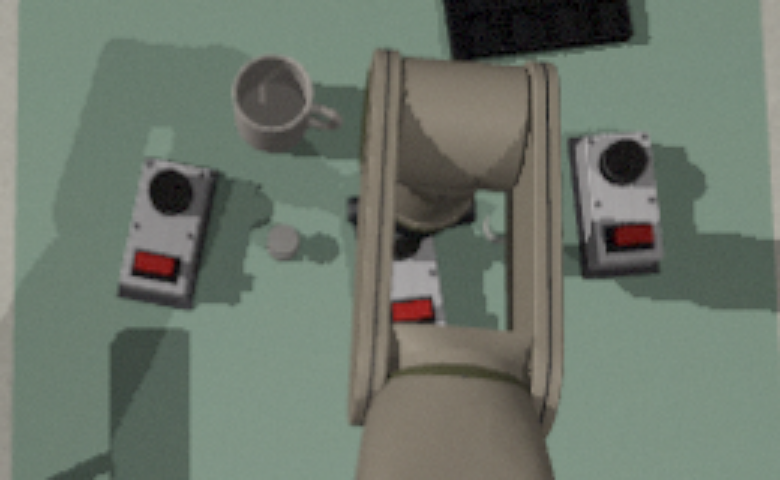

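The crop shows the gripper over the middle pad at about (405,240). The left stand, spare foot (283,241) and mug (272,95) are undisturbed. Next I press the middle pad the same way.

Call:
move_arm(
  linear=[
    [0, 0.03, -0.006],
    [0, 0.06, -0.006],
    [0, 0.06, -0.006],
    [0, 0.06, -0.006],
    [0, 0.06, -0.006],
    [0, 0.06, -0.006],
  ],
  twist=[
    [0, 0, 0],
    [0, 0, 0],
    [0, 0, 0],
    [0, 0, 0],
    [0, 0, 0],
    [0, 0, 0],
  ],
  hand=[-1, -1, -1, -1, -1, -1],
)

```text
time: 6.45
tool_pos: [566.9, -0.3, 64.7]
tcp_rot: [-90.4, 0.1, -90.1]
ft_force: [-0.2, 1.6, 5.1]
finger_gap: -0.0
```

Call:
move_arm(
  linear=[
    [0, 0.015, 0],
    [0, 0.015, 0],
    [0, 0.015, 0],
    [0, 0.015, 0],
    [0, 0.015, 0],
    [0, 0.015, 0],
  ],
  twist=[
    [0, 0, 0],
    [0, 0, 0],
    [0, 0, 0],
    [0, 0, 0],
    [0, 0, 0],
    [0, 0, 0],
  ],
  hand=[-1, -1, -1, -1, -1, -1],
)

```text
time: 6.95
tool_pos: [567.2, -0.3, 61.2]
tcp_rot: [-90.4, 0.1, -90.1]
ft_force: [-3.2, 1.1, 10.2]
finger_gap: -0.2
```

Call:
move_arm(
  linear=[
    [0, 0, 0],
    [0, 0, 0],
    [0, 0, 0],
  ],
  twist=[
    [0, 0, 0],
    [0, 0, 0],
    [0, 0, 0],
  ],
  hand=[-1, -1, -1],
)

```text
time: 7.2
tool_pos: [567.2, -0.3, 62.0]
tcp_rot: [-90.4, 0.1, -90.1]
ft_force: [-2.9, -0.3, 9.3]
finger_gap: 0.2
```

Call:
move_arm(
  linear=[
    [0, -0.15, 0],
    [0, -0.3, 0],
    [0, -0.3, 0],
    [0.13, -0.3, 0.05],
    [0.26, -0.3, 0.1],
    [0.39, -0.3, 0.14],
    [0.52, -0.3, 0.18],
    [0.65, -0.3, 0.22],
    [0.789, -0.3, 0.258],
    [0.789, -0.3, 0.258],
    [0.789, -0.3, 0.258],
    [0.789, -0.3, 0.258],
  ],
  twist=[
    [0, 0, 0],
    [0, 0, 0],
    [0, 0, 0],
    [0, 0, 0],
    [0, 0, 0],
    [0, 0, 0],
    [0, 0, 0],
    [0, 0, 0],
    [0, 0, 0],
    [0, 0, 0],
    [0, 0, 0],
    [0, 0, 0],
  ],
  hand=[-1, -1, -1, -1, -1, -1, -1, -1, -1, -1, -1, -1],
)

```text
time: 8.2
tool_pos: [644.3, -237.1, 149.9]
tcp_rot: [-90.5, 0.2, -90.2]
ft_force: [-0.6, 0.6, 0.2]
finger_gap: -0.1
```

```bash
python3 - <<'E'
from bench import r
from h import *
np.set_printoptions(precision=1,suppress=True)
s=r.sense();print(s["tool_pos"],s["tcp_rot"],s["ft_force"])
tags_pads(wcam(s,r.snapshot("wrist")))
E
```

```text
[ 644.3 -237.1  149.9] [-90.5   0.2 -90.2] [-0.6  0.6  0.2]
pad [321.7 195.4] 2824 [58 62] [ 648.5 -241.2   69. ]
pad [ 50. 284.] 1821 [53 45] [569.2  -7.3  69. ]
```

Call:
move_arm(
  linear=[
    [0.004, 0.1, 0.004],
    [0.004, 0.2, 0.004],
    [0.004, 0.227, 0.004],
    [0.004, 0.227, 0.004],
    [0.004, 0.227, 0.004],
    [0.004, 0.227, 0.004],
  ],
  twist=[
    [0, 0, 0],
    [0, 0, 0],
    [0, 0, 0],
    [0, 0, 0],
    [0, 0, 0],
    [0, 0, 0],
  ],
  hand=[-1, -1, -1, -1, -1, -1],
)

```text
time: 8.75
tool_pos: [646.4, -237.1, 84.7]
tcp_rot: [-90.3, 0.1, -90.0]
ft_force: [0.1, -0.7, 0.5]
finger_gap: 0.0
```

Call:
move_arm(
  linear=[
    [0, 0.03, 0],
    [0, 0.06, 0],
    [0, 0.06, 0],
    [0, 0.06, 0],
    [0, 0.06, 0],
    [0, 0.06, 0],
  ],
  twist=[
    [0, 0, 0],
    [0, 0, 0],
    [0, 0, 0],
    [0, 0, 0],
    [0, 0, 0],
    [0, 0, 0],
  ],
  hand=[-1, -1, -1, -1, -1, -1],
)

```text
time: 9.25
tool_pos: [646.3, -237.1, 67.1]
tcp_rot: [-90.3, 0.1, -90.0]
ft_force: [-1.0, 1.1, 3.0]
finger_gap: -0.2
```

Call:
move_arm(
  linear=[
    [0, 0.015, 0],
    [0, 0.015, 0],
    [0, 0.015, 0],
    [0, 0.015, 0],
    [0, 0.015, 0],
    [0, 0.015, 0],
  ],
  twist=[
    [0, 0, 0],
    [0, 0, 0],
    [0, 0, 0],
    [0, 0, 0],
    [0, 0, 0],
    [0, 0, 0],
  ],
  hand=[-1, -1, -1, -1, -1, -1],
)

```text
time: 9.75
tool_pos: [646.7, -237.3, 63.2]
tcp_rot: [-90.3, 0.1, -90.0]
ft_force: [-0.2, 1.4, 6.5]
finger_gap: 0.5
```

Call:
move_arm(
  linear=[
    [0, 0, 0],
    [0, 0, 0],
    [0, 0, 0],
  ],
  twist=[
    [0, 0, 0],
    [0, 0, 0],
    [0, 0, 0],
  ],
  hand=[-1, -1, -1],
)

```text
time: 10.0
tool_pos: [646.7, -237.3, 63.5]
tcp_rot: [-90.2, 0.1, -90.0]
ft_force: [-2.2, 1.9, 5.6]
finger_gap: 0.4
```

Call:
move_arm(
  linear=[
    [0, 0.012, 0],
    [0, 0.012, 0],
    [0, 0.012, 0],
    [0, 0.012, 0],
    [0, 0.012, 0],
    [0, 0.012, 0],
  ],
  twist=[
    [0, 0, 0],
    [0, 0, 0],
    [0, 0, 0],
    [0, 0, 0],
    [0, 0, 0],
    [0, 0, 0],
  ],
  hand=[-1, -1, -1, -1, -1, -1],
)

```text
time: 10.5
tool_pos: [646.9, -237.4, 60.8]
tcp_rot: [-90.2, 0.1, -90.0]
ft_force: [-2.2, 1.4, 8.4]
finger_gap: 0.1
```

Stiffness comes out at about 0.45 N/mm for the left pad, 1.2 for the middle and 0.9 for the right. The left pad is clearly the softest, so I'm going to the left tag.

Call:
move_arm(
  linear=[
    [0, -0.15, 0],
    [0, -0.3, 0],
    [0, -0.3, 0],
    [-0.13, -0.3, -0.03],
    [-0.26, -0.3, -0.06],
    [-0.39, -0.3, -0.09],
    [-0.52, -0.3, -0.12],
    [-0.65, -0.3, -0.15],
    [-0.833, -0.3, -0.183],
    [-0.833, -0.3, -0.183],
    [-0.833, -0.3, -0.183],
  ],
  twist=[
    [0, 0, 0],
    [0, 0, 0],
    [0, 0, 0],
    [0, 0, 0],
    [0, 0, 0],
    [0, 0, 0],
    [0, 0, 0],
    [0, 0, 0],
    [0, 0, 0],
    [0, 0, 0],
    [0, 0, 0],
  ],
  hand=[-1, -1, -1, -1, -1, -1, -1, -1, -1, -1, -1],
)

```text
time: 11.42
tool_pos: [591.8, 16.1, 150.9]
tcp_rot: [-90.2, 0.1, -89.8]
ft_force: [-0.0, -0.7, -0.3]
finger_gap: -0.3
```

Call:
move_arm(
  linear=[
    [-0.13, 0, -0.03],
    [-0.26, 0, -0.06],
    [-0.39, 0, -0.09],
    [-0.52, 0, -0.12],
    [-0.65, 0, -0.15],
    [-0.817, 0, -0.25],
    [-0.817, 0, -0.25],
    [-0.817, 0, -0.25],
    [-0.817, 0, -0.25],
  ],
  twist=[
    [0, 0, 0],
    [0, 0, 0],
    [0, 0, 0],
    [0, 0, 0],
    [0, 0, 0],
    [0, 0, 0],
    [0, 0, 0],
    [0, 0, 0],
    [0, 0, 0],
  ],
  hand=[-1, -1, -1, -1, -1, -1, -1, -1, -1],
)

```text
time: 12.17
tool_pos: [516.2, 260.7, 151.4]
tcp_rot: [-90.2, 0.1, -89.7]
ft_force: [0.5, -1.5, -0.1]
finger_gap: -0.3
```

```bash
python3 - <<'E'
from bench import r
from h import *
np.set_printoptions(precision=1,suppress=True)
s=r.sense();print(s["tool_pos"],s["tcp_rot"],s["ft_force"])
w=r.snapshot("wrist");tags_pads(wcam(s,w));cv2.imwrite("pics/w2.png",w["frame"][:,:,::-1])
E
```

```text
[516.2 260.7 151.4] [-90.2   0.1 -89.7] [ 0.5 -1.5 -0.1]
red [321.4 171.6] 1142 [54 31] [538.5 256.8  67. ]
pad [321.3 157.6] 861 [68 46] [549.5 257.   69. ]
pad [609.9 221.7] 801 [51 35] [499.1  22.   69. ]
```

View pics/w2.png

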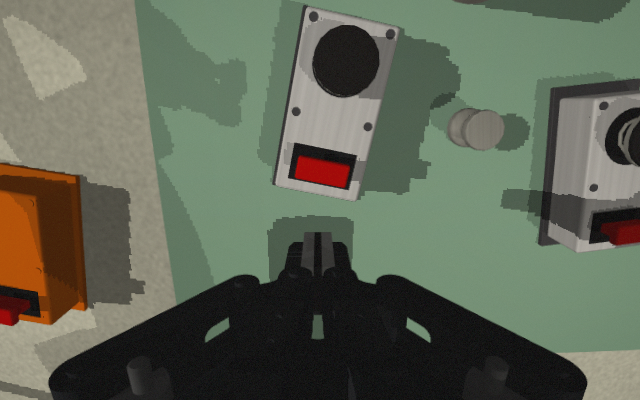

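The left stand's tag is at (321,171), directly ahead of the fingers, with its pad sprung back at (345,61). Its cast position of (538.5, 256.8) agrees with both earlier views, so I'll push it.

Call:
move_arm(
  linear=[
    [0.012, 0.05, 0.074],
    [0.012, 0.15, 0.074],
    [0.012, 0.235, 0.074],
    [0.012, 0.235, 0.074],
    [0.012, 0.235, 0.074],
    [0.012, 0.235, 0.074],
    [0.012, 0.235, 0.074],
  ],
  twist=[
    [0, 0, 0],
    [0, 0, 0],
    [0, 0, 0],
    [0, 0, 0],
    [0, 0, 0],
    [0, 0, 0],
    [0, 0, 0],
  ],
  hand=[-1, -1, -1, -1, -1, -1, -1],
)

```text
time: 12.8
tool_pos: [540.4, 256.4, 83.3]
tcp_rot: [-90.0, 0.1, -89.8]
ft_force: [0.4, -0.4, 0.5]
finger_gap: 0.1
```

Call:
move_arm(
  linear=[
    [0, 0.03, 0],
    [0, 0.06, 0],
    [0, 0.09, 0],
    [0, 0.09, 0],
    [0, 0.09, 0],
    [0, 0.09, 0],
    [0, 0.09, 0],
  ],
  twist=[
    [0, 0, 0],
    [0, 0, 0],
    [0, 0, 0],
    [0, 0, 0],
    [0, 0, 0],
    [0, 0, 0],
    [0, 0, 0],
  ],
  hand=[-1, -1, -1, -1, -1, -1, -1],
)

```text
time: 13.38
tool_pos: [540.1, 256.4, 56.2]
tcp_rot: [-90.1, 0.1, -89.8]
ft_force: [-0.4, -0.4, -0.0]
finger_gap: 0.2
```

Call:
move_arm(
  linear=[
    [0, 0.01, 0],
    [0, 0.018, 0],
    [0, 0.018, 0],
    [0, 0.018, 0],
    [0, 0.018, 0],
  ],
  twist=[
    [0, 0, 0],
    [0, 0, 0],
    [0, 0, 0],
    [0, 0, 0],
    [0, 0, 0],
  ],
  hand=[-1, -1, -1, -1, -1],
)

```text
time: 13.8
tool_pos: [540.5, 256.6, 51.1]
tcp_rot: [-90.0, 0.1, -89.8]
ft_force: [1.8, 1.1, 1.0]
finger_gap: -0.4
```

Call:
move_arm(
  linear=[
    [0, 0.008, 0],
    [0, 0.012, 0],
    [0, 0.012, 0],
    [0, 0.012, 0],
  ],
  twist=[
    [0, 0, 0],
    [0, 0, 0],
    [0, 0, 0],
    [0, 0, 0],
  ],
  hand=[-1, -1, -1, -1],
)

```text
time: 14.13
tool_pos: [540.7, 256.7, 50.5]
tcp_rot: [-90.0, 0.1, -89.8]
ft_force: [-12.7, -6.0, 27.4]
finger_gap: 0.1
```

The tag reached its stop: 27 N at z = 50.5 mm. Now I'll lift straight up and check.

Call:
move_arm(
  linear=[
    [0, -0.1, 0],
    [0, -0.2, 0],
    [0, -0.4, 0],
    [0, -0.5, 0],
    [0, -0.5, -0.1],
    [0, -0.5, -0.1],
    [0, -0.5, -0.1],
    [0, -0.5, -0.1],
  ],
  twist=[
    [0, 0, 0],
    [0, 0, 0],
    [0, 0, 0],
    [0, 0, 0],
    [0, 0, 0],
    [0, 0, 0],
    [0, 0, 0],
    [0, 0, 0],
  ],
  hand=[-1, -1, -1, -1, -1, -1, -1, -1],
)

```text
time: 14.8
tool_pos: [510.4, 256.1, 199.8]
tcp_rot: [-90.0, 0.1, -89.8]
ft_force: [-0.5, -0.2, -0.7]
finger_gap: 0.2
```

```bash
python3 - <<'E'
from bench import r
from h import *
np.set_printoptions(precision=1,suppress=True)
s=r.sense();print(s["time"],s["tool_pos"],s["ft_force"])
w=r.snapshot("wrist");c=wcam(s,w);tags_pads(c)
f=w["frame"];red=(f[...,0]>110)&(f[...,1]<60)&(f[...,2]<60)
v,u=np.nonzero(red);Z=w["range_z"][v,u]
p=cv2.undistortPoints(np.c_[u,v].reshape(-1,1,2).astype(float),w["intrinsics"],w["dist_coeffs"])[:,0]
W=(np.c_[p,np.ones(len(p))]*Z[:,None]-c["t"])@c["R"]
for lo,hi in((200,300),(-50,50)):
    k=(W[:,1]>lo)&(W[:,1]<hi)&(Z>0);print(k.sum(),np.median(W[k],0),np.percentile(W[k,2],[10,90]))
cv2.imwrite("pics/w3.png",f[:,:,::-1])
cv2.imwrite("pics/s3.png",cv2.resize(r.snapshot("scene")["frame"][160:360,100:440,::-1],None,fx=2.3,fy=2.3))
E
```

```text
14.8 [510.4 256.1 199.8] [-0.5 -0.2 -0.7]
red [316.  151.6] 727 [43 26] [540.8 256.5  67. ]
red [ 29.8 281.3] 452 [36 19] [403.6 560.1  67. ]
pad [335.2  61.5] 2443 [55 59] [616.  240.8  69. ]
pad [600.9 125.8] 1939 [51 50] [566.4   0.4  69. ]
724 [538.1 256.6  49.7] [48.7 50.7]
  return _methods._mean(a, axis=axis, dtype=dtype,
  ret = um.true_divide(
Traceback (most recent call last):
IndexError: index -1 is out of bounds for axis 0 with size 0
```

The left tag's top reads 49.7 mm from depth, against 51 mm when fully down. One last scene check before handing in.

```bash
python3 - <<'E'
from bench import r
from h import *
cv2.imwrite("pics/s3.png",cv2.resize(r.snapshot("scene")["frame"][160:360,100:440,::-1],None,fx=2.3,fy=2.3))
E
```

```text
(no output)
```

View pics/s3.png

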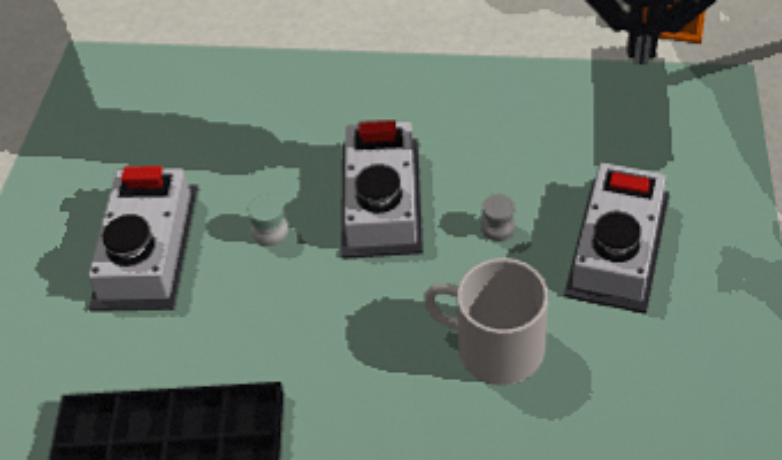

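The crop shows the robot's-left stand (right in this view) with its tag down at (630,183). The other two tags, at (142,178) and (377,132), are up. All three pads are raised, the jar, foot and mug are standing in place, and the gripper is clear.

```bash
python3 -c "
from bench import r
print(r.hand_in())"
```

```text
the job is handed in; nothing more can be done
None
```

I pressed the left, middle and right pads in order, and the left one is the softest. I then pushed the left stand's red tag down to its stop, moved clear and handed the job in at about 15 s of the 42 s; no verdict was reported.

| Pad | Force at press depth | Stiffness |
|---|---|---|
| Left | about 4.6 N at 8 mm | about 0.45 N/mm |
| Middle | about 9.7 N at 7.5 mm | about 1.2 N/mm |
| Right | about 8.4 N at 8 mm | about 0.9 N/mm |

- **Tag:** the stop was felt as 27 N at a tip height of 50.5 mm. Depth afterwards put the tag's top at 49.7 mm, against 51 mm expected, which is within the calibration. Force read about 0–1 N with the tips at 56 and 51 mm, below the roughly 3 N expected for sliding, so I relied on the stop force and the depth check.
- **Other checks:** the last picture showed the other two tags up, all pads sprung back, the jar, foot and mug standing in place, and the gripper clear at a height of 200 mm.
- **Not measured:** the final depth check on the middle tag failed because it was out of the wrist camera's view, and I made no depth check on the right tag. That both are up rests on the picture alone.

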